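Scan the dish carrier and step it to three marked colonies

ROBOT

A 7-joint arm with a two-finger parallel gripper is mounted at the origin on the work surface. World frame = base frame: x ahead of the robot, y to its left, z up, the work surface at z = 0. Lengths are in mm, angles in rad, forces in N, time in s.
With the tool pointing down it reaches from about 400 to 925 mm from the base axis. Payload 4.1 kg.
Tool frame: the origin (TCP) lies between the finger pads, 19 mm behind the fingertips; this is the grasp point; z points along the fingers, y is the line along which they close (so a half turn about z gives the same grasp; the last joint's range is limited). The gripper opens to 85 mm and grips with 20 to 120 N. Pads are 22 mm wide; open, the fingers measure 114 mm over their backs; the gripper's body (76 mm by 85 mm) begins 54 mm behind the grasp point. The pads swing forward as they close: fully open they stand 13 mm farther back than shut.
Start: joints at [-1.271, 0.398, 0.045, 1.537, -0.019, 1.207, -0.051], TCP at [252.385, 599.035, 250.047] pointing down, gripper open.
Joint ranges: [-2.82, 2.82], [-0.49, 2.23], [-1.37, 1.46], [0, 2.46], [-1.36, 4.5], [0.23, 2], [-2.94, 2.94]. Speed limits (rad/s): [2.57, 2.57, 3.14, 3.14, 3.14, 3.14, 3.14].

INTERFACE

Orientations are given as a unit quaternion [w, x, y, z].
In Python, from plant import * gives the robot as it stands. The module is installed in compiled form; this text tells all that it offers.
- The arm moves only by the tool apply_moves, never from a script. Its argument "increments" is a list of rows, each a list of 6 numbers: the shift along the world's x, y, z in m, then the turn, a rotation vector about the world's x, y, z in degrees. A call has 1 to 20 rows; each row is the pose to reach, as a shift and turn from the pose commanded when the call began; what a row does not reach only later rows make up. A row lasts 1/10 s, in which the tool goes at most 50 mm and 8.59 degrees, less where a joint would pass 70% of its speed; a pose out of reach is approached as far as the arm can. A call with a gripper value outside its range is refused whole. "gripper" is the finger opening in m, from 0 to 0.0854, set as the call begins (left out, the last holds). The fingers move at their own pace and stop on an object; the grip force is fixed at half the most. Time passes only in rows, so rows that repeat a pose let the fingers close. It gives the time, the measured TCP pose, the force, the opening and the grip force at its end, in the units of the state.
- get_obs(): the state, without advancing time (a new reading comes with each control period).
- get_image(name): name is "scene" or "top" or "wrist"; returns (picture, depth): 384x512x3 uint8, red, green, blue; 384x512 float32, mm along the optical axis (not along the pixel's ray), 0 where there is no reading.
- camera_model(name): a dict with "mtx" (3x3 intrinsics, pixels), "R" (3x3) and "t" (3): a world point X has camera coordinates R X + t. Camera axes: x right, y down, z forward; pixel columns grow to the right and rows downward; lengths in mm; the calibration is good to about 2 mm. A picture is of the moment at which its call begins: read the wrist's pose just before it. camera_model takes no time and is no camera call; for the wrist camera it gives the pose at the moment of the call.
- close_job(): hands the job in; it is judged then, once.
The state is a dict: "clock": time; "joint_positions": joint angles; "joint_vel": joint speeds; "joint_torque": joint torques, N m; "ee_pos": TCP position; "ee_rot": TCP orientation; "contact_force": force on the tool from outside, world axes, zero at the start; "torque": the same for the moment, N m; "opening": finger opening in mm; "grasp_force": force on a finger pad.
Only numpy, scipy, OpenCV 4.12 (cv2) and the standard library are available. Lean on these libraries where they do the work, as an engineer would, in place of code of your own. Each camera call takes 0.05 s, during which the arm holds its last target. There are 200 camera calls.

TASK

Pick up the white barcode scanner, hold it upright and steady about 5 cm above the barcode label on the black dish carrier for a good second, then set it down (do not drop it) upright and wholly on its rubber mat. Then slide the carrier, which has a metal knob to take it by, so that the middle of the red dot on the dish comes to rest under the tip of the fixed orange pointer and stays there a good second, then the yellow dot likewise, then the blue dot, and leave the carrier standing there. Do not touch the dish or the pointer, and leave the bottle, the tip box and the spare dishes where they are.

Things in the scene. Friction and masses are not known exactly. Their poses are not given: they have to be found in the camera images.
- scanner: Loose upright barcode scanner, 160 g, 118 mm tall: black head 46 x 42 mm (x, y) up to 28 mm height, then a white handle 34 x 30 mm (x, y) up to 118 mm, orange trigger on its -x side. Origin: centre of the underside, which is the scan window; z points up the handle, it scans along -z. Grasp it from above on the handle, 90 mm above the origin
- mat: Fixed flat blue-green rubber mat, 100 x 100 x 4 mm, parking place of the scanner. Origin: centre of its underside, on the bench; its top is at 4 mm
- label (a point): Centre of the white barcode label with black bars (30 x 40 mm), flat and facing up on top of the black carrier, 48 mm above the bench. It rides with the carrier
- carrier: Black plate of the x-y stage, top 47 mm above the bench, with label, knob and dish. Slides level along the x and y of this frame (both at once if pushed aslant), never turns; 104 mm travel each way between stops, enough for all dots; takes about 2 N, stays where left. Origin: at bench height below the dish centre; spans x -130 to 60, y -65 to 65 mm. x points from the knob towards the dish
- knob (a point): Centre of the top of the carrier's metal knob, an upright cylinder of 24 mm diameter with two black rings, 45 mm tall, rising from the carrier top (47 mm) to 92 mm above the bench; at x -105, y -35 mm in the carrier frame. Grip it from above, the tool point 12 to 18 mm below this point, best with the fingers closing along the carrier's y axis
- dish: Closed round culture dish, 92 mm diameter, 15 mm high, held on the carrier (pale rim, grey top), its lid 62 mm above the bench; its origin is below its centre, at bench height. It stands at any angle on the carrier, so the dots may lie anywhere round it; it is stiff to turn and must not be touched
- dot_red (a point): Centre of the red dot, 12 mm diameter, flat on the dish lid, 63 mm above the bench, 28 mm from the dish centre
- dot_yellow (a point): Centre of the yellow dot, 12 mm diameter, flat on the dish lid, 63 mm above the bench, 23 mm from the dish centre
- dot_blue (a point): Centre of the blue dot, 12 mm diameter, flat on the dish lid, 63 mm above the bench, 26 mm from the dish centre
- pointer_tip (a point): Tip of the fixed orange needle, 72 mm above the bench, 9 mm above the dots. The needle slopes up and away along the pointer's +x axis
- pointer: Fixed pointer stand at the far right corner of the stage: white foot 70 x 90 mm and a steel column with a black clamp at x 210 mm, 164 mm high, white arm (10 mm thick) sloping down from the clamp at 150 mm height to x 45 mm at 105 mm height, then an orange needle down to the tip. Origin: on the bench straight below the tip
- media_bottle: Loose amber bottle, 64 mm diameter, 150 mm tall, blue cap; bystander. Origin: centre of its underside
- tip_box: Loose blue pipette-tip box with clear lid, 85 x 120 x 59 mm; bystander. Origin: centre of its underside
- spare_dishes: Two stuck-together spare dishes, 90 mm diameter, 28 mm high; bystander. Origin: centre of the underside
Not all that is in view belongs to the job. What is meant by the scanner is not purple, and is the larger of those in its own colour.

How it is judged:
By the outcome, as a careful person would: the job done as asked, in the order asked, and still so for the second after the job is handed in, with the robot touching nothing.
It also fails if it takes over 72 s, if anything falls off the work surface, if the arm or the gripper's body presses on something with over 40 N, if the wrist force passes 120 N, or if a joint passes its speed limit or range.

## Working session

There is one attempt and no reset: what is moved stays moved. The work goes in short steps, Python scripts to look and compute and a tool call to move; the robot and the scene stay as the last step left them, time stands still between calls to the robot, and variables do not carry over. Pictures are saved under pics/ and viewed, at most 10 in all, crops included, and the job is handed in when it is done.

Besides the shell and the picture viewer there is one more tool, called after ">>>" as name(argument=value, ...), one argument or row to a line, values as JSON. apply_moves: Moves the arm, as the interface text tells. Its arguments: {"type":"object","properties":{"increments":{"type":"array"},"gripper":{"type":"number"}},"required":["increments"]}

```bash
mkdir -p pics; cat > h.py <<'E'
from plant import *
import numpy as np, cv2
def save(name,fn):
    p,d=get_image(name); m=camera_model(name)
    cv2.imwrite('pics/'+fn+'.png',p[:,:,::-1]); np.savez('pics/'+fn+'.npz',p=p,d=d,K=m['mtx'],R=m['R'],t=m['t'])
def load(fn): return np.load('pics/'+fn+'.npz')
def px(fn,u,v,z=None):
    f=load(fn); K,R,t=f['K'],f['R'],np.ravel(f['t'])
    r=R.T@np.linalg.solve(K,[u,v,1]); c=-R.T@t
    if z is None:
        return c+r*np.median(f['d'][int(v)-1:int(v)+2,int(u)-1:int(u)+2])
    return c+r*(z-c[2])/r[2]
def tri(obs):
    A=[];b=[]
    for fn,u,v in obs:
        f=load(fn);P=f['K']@np.c_[f['R'],np.ravel(f['t'])]
        for q in (P[0]-u*P[2],P[1]-v*P[2]): 
            s=np.linalg.norm(q[:3]);A.append(q[:3]/s);b.append(-q[3]/s)
    return np.linalg.lstsq(np.array(A),np.array(b),rcond=None)[0]
E
python3 - <<'E'
from h import *
o=get_obs();print(o['clock'],o['ee_pos'],o['ee_rot'],o['opening'])
for n in('scene','top'): save(n,n+'0')
a=cv2.imread('pics/scene0.png');b=cv2.imread('pics/top0.png')
for n in('scene0','top0'):
    cv2.imwrite('pics/%sL.png'%n,cv2.resize(cv2.imread('pics/%s.png'%n),(768,576),interpolation=cv2.INTER_CUBIC))
E
```

```text
0.0 [252.17369673 598.43807678 248.96482439] [-1.27452346e-04  1.98065226e-01  9.80188357e-01 -9.67036953e-04] 85.44807316579931
```

View pics/scene0L.png

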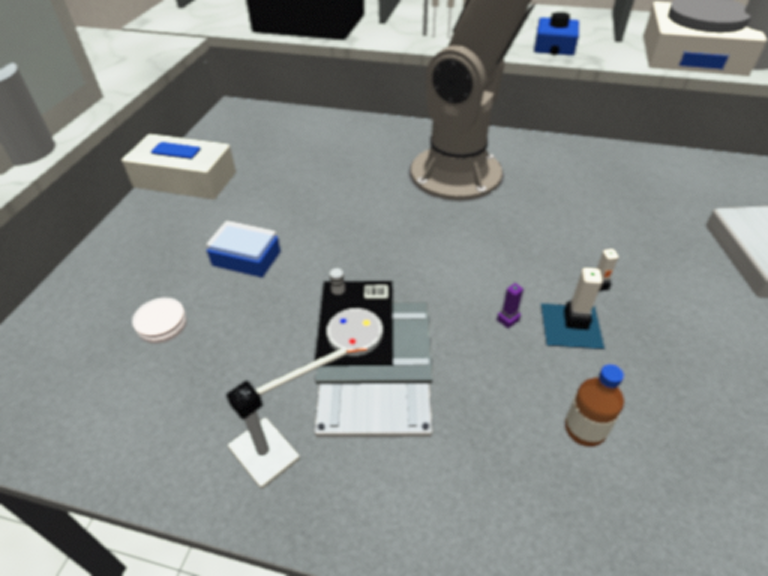

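View pics/top0L.png

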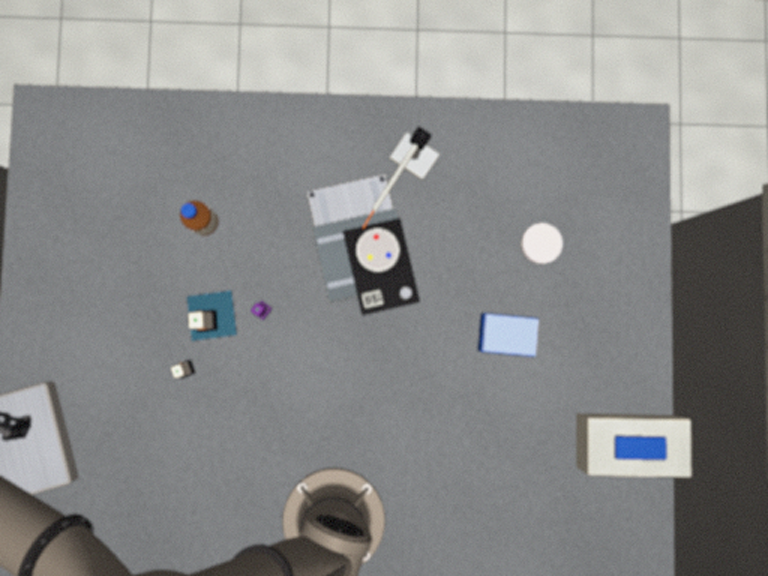

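Candidates for the scanner:
- Large white one on the mat, scene (585,298), top (201,321).
- Small white one, scene (607,268), top (181,370).
- Purple one, scene (512,303).

The large white one fits, since it is not purple and is the larger of the two whites. I'll confirm this in an enlarged crop.

```bash
python3 - <<'E'
from h import *
s=cv2.imread('pics/scene0.png');t=cv2.imread('pics/top0.png')
def c(im,u0,v0,w,h,k): return cv2.resize(im[v0:v0+h,u0:u0+w],None,fx=k,fy=k,interpolation=cv2.INTER_CUBIC)
A=c(t,105,185,80,75,5)     # 400x375
B=c(s,320,155,100,75,4)    # 400x300
C=c(t,200,140,80,75,5)
D=c(s,200,170,100,75,4)
L=np.vstack([c(t,105,185,80,60,5),c(s,320,155,100,75,4)]);Rr=np.vstack([c(t,205,145,80,60,5),c(s,200,170,100,75,4)])
cv2.imwrite('pics/crop1.png',np.hstack([L,Rr]))
for n,(u,v) in dict(scn=(201,321),mat=(212,315),bottle=(190,211),box=(510,335),dish=(378,250),knob=(405,293),label=(372,298),small=(181,370),purple=(261,310),clamp=(420,137),red=(376,237),yel=(370,258),blu=(389,256)).items():
    print(n,px('top0',u/1.5,v/1.5).round(0))
E
```

```text
scn [423. 277. 121.]
mat [437. 274.  35.]
bottle [643. 302. 150.]
box [ 408. -369.   59.]
dish [584. -82.  62.]
knob [ 491. -140.   92.]
label [481. -71.  46.]
small [320. 323.  84.]
purple [449. 162.  84.]
clamp [ 805. -159.  164.]
red [612. -77.  62.]
yel [567. -65.  61.]
blu [ 572. -106.   62.]
```

View pics/crop1.png

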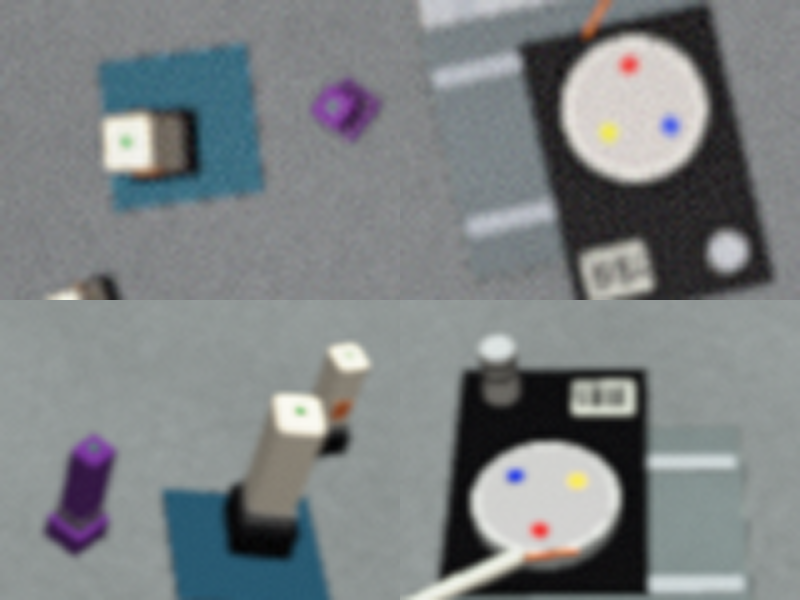

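Confirmed: the large white scanner stands on the mat, with its top at crop (127,140), and its orange trigger faces the robot. The dots, label, knob and needle are all clear in the right-hand crops.

```bash
python3 - <<'E'
from h import *
T=lambda x,y,u0=105,v0=185,k=5:(u0+(x+.5)/k-.5, v0+(y+.5)/k-.5)
m=np.array([px('top0',*T(*p),4) for p in((100,62),(247,45),(262,187),(115,210))]);print('mat',m.round(0).tolist(),m.mean(0))
for i in range(4):
    d=m[(i+1)%4]-m[i];print(np.linalg.norm(d).round(),np.degrees(np.arctan2(d[1],d[0])).round(1))
S=lambda x,y:(320+(x+.5)/4-.5,155+(y-300+.5)/4-.5)
S2=lambda x,y:(200+(x-400+.5)/4-.5,170+(y-300+.5)/4-.5)
U=lambda x,y:(205+(x-400+.5)/5-.5,145+(y+.5)/5-.5)
q=np.array([px('top0',*T(*p),122) for p in((104,112),(151,110),(155,171),(104,171))]);print('top',q.round(0).tolist())
prs=dict(scn=(T(127,140),S(300,412)),red=(U(629,65),S2(540,530)),yel=(U(609,133),S2(577,481)),blu=(U(671,126),S2(516,476)),label=(U(618,268),S2(604,398)),knob=(U(727,250),S2(497,347)),dish=(U(635,108),S2(546,497)),tip=(U(586,36),S2(578,551)))
for n,(a,b) in prs.items(): print(n,tri([('top0',*a),('scene0',*b)]).round(1))
cq=[px('top0',*U(*p),47) for p in((524,47),(708,8),(773,280),(578,297))];print(np.array(cq).round(0).tolist())
E
```

```text
mat [[479.0, 338.0, 4.0], [493.0, 241.0, 4.0], [399.0, 227.0, 4.0], [381.0, 324.0, 4.0]] [437.89376656 282.32951455   4.        ]
98.0 -82.0
95.0 -171.9
98.0 100.2
99.0 8.2
top [[444.0, 304.0, 122.0], [445.0, 275.0, 122.0], [408.0, 272.0, 122.0], [408.0, 302.0, 122.0]]
scn [426.8 288.3 123.2]
red [613.4 -75.9  63.4]
yel [569.1 -64.5  62.7]
blu [ 574.5 -103.9   62.7]
label [482.5 -71.5  49.5]
knob [ 493.8 -140.    92.8]
dish [585.8 -80.5  61.6]
tip [630.1 -47.2  72.3]
[[626.0, -7.0, 47.0], [655.0, -127.0, 47.0], [477.0, -173.0, 47.0], [463.0, -47.0, 47.0]]
```

Heights check out: dots 63, knob 93, label 49.5, tip 72. I'm moving over the scanner for a close look.

>>> apply_moves(
  increments=[
    [0.02,-0.035,0.01,0,0,4],
    [0.04,-0.07,0.02,0,0,8],
    [0.06,-0.105,0.03,0,0,12],
    [0.08,-0.14,0.03,0,0,16],
    [0.1,-0.175,0.03,0,0,20],
    [0.12,-0.21,0.03,0,0,24],
    [0.14,-0.245,0.03,0,0,28],
    [0.16,-0.28,0.03,0,0,28],
    [0.175,-0.31,0.03,0,0,28],
    [0.175,-0.31,0.03,0,0,28],
    [0.175,-0.31,0.03,0,0,28],
  ],
)

```text
clock: 1.2
ee_pos: [427.4, 288.5, 279.8]
ee_rot: [-0.0, -0.044, 0.999, 0.0]
contact_force: [-0.2, -0.1, -0.0]
opening: 85.4
grasp_force: 0.0
```

```bash
python3 - <<'E'
from h import *
from scipy.spatial.transform import Rotation as Ro
o=get_obs();print(o['clock'],o['ee_pos']);R=Ro.from_quat(o['ee_rot'],scalar_first=True).as_matrix();print(R.round(3))
save('wrist','w1');cv2.imwrite('pics/w1L.png',cv2.resize(cv2.imread('pics/w1.png'),(768,576)))
print((-load('w1')['R'].T@np.ravel(load('w1')['t'])).round(),load('w1')['R'].round(2))
E
```

```text
1.2 [427.39752521 288.47583816 279.80759409]
[[-0.996 -0.088 -0.001]
 [-0.088  0.996  0.   ]
 [ 0.001  0.    -1.   ]]
[342. 282. 404.] [[-0.09  1.    0.  ]
 [ 0.94  0.09  0.33]
 [ 0.33  0.03 -0.95]]
```

View pics/w1L.png

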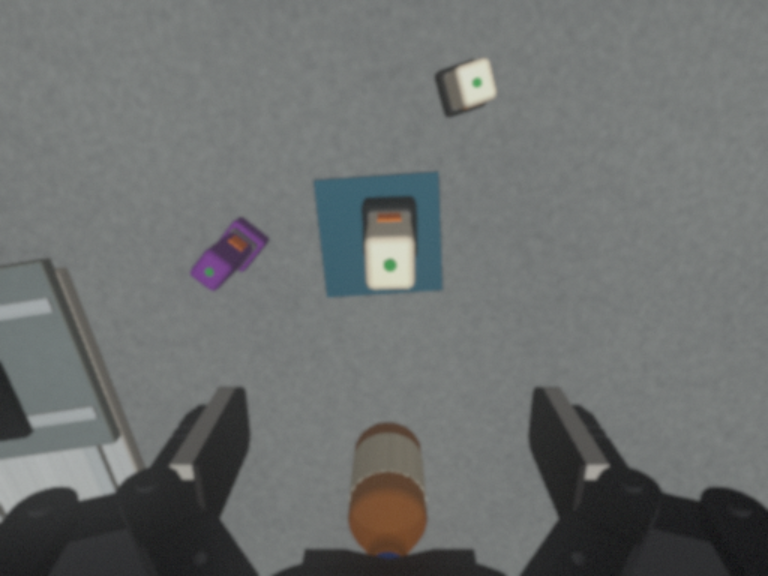

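The wrist view shows the scanner top at (390,263), trigger towards the robot, aligned with the gripper to within about a degree. The mat runs from (315,180) to (442,291). Triangulating.

```bash
python3 - <<'E'
from h import *
L=lambda u,v:((u+.5)/1.5-.5,(v+.5)/1.5-.5)
q=np.array([px('w1',*L(*p),122) for p in((366,237),(414,236),(414,290),(366,289))]);print(q.round(1).tolist(),q.mean(0))
print(tri([('w1',*L(390,263)),('top0',130,212.6)]), tri([('w1',*L(390,263)),('top0',130,212.6),('scene0',394.6,182.6)]))
m=np.array([px('w1',*L(*p),4) for p in((315,180),(438,172),(442,290),(327,297))]);print(m.round(0).tolist(),m.mean(0))
b=np.array([px('w1',*L(*p),32) for p in((362,199),(415,198))]);print(b.round(0).tolist())
E
```

```text
[[409.3, 274.9, 122.0], [406.1, 302.7, 122.0], [439.2, 306.3, 122.0], [441.2, 277.3, 122.0]] [423.95905368 290.29761895 122.        ]
[426.54869977 290.96140461 113.20217454] [425.17932877 289.27253074 120.99049194]
[[395.0, 228.0, 4.0], [380.0, 325.0, 4.0], [478.0, 340.0, 4.0], [493.0, 243.0, 4.0]] [436.19563899 283.91241498   4.        ]
[[402.0, 267.0, 32.0], [398.0, 307.0, 32.0]]
```

>>> apply_moves(
  increments=[
    [-0.003,0.0015,-0.04,0,0,0],
    [-0.003,0.0015,-0.08,0,0,0],
    [-0.003,0.0015,-0.12,0,0,0],
    [-0.003,0.0015,-0.15,0,0,0],
    [-0.003,0.0015,-0.17,0,0,0],
    [-0.003,0.0015,-0.18,0,0,0],
    [-0.003,0.0015,-0.186,0,0,0],
    [-0.003,0.0015,-0.186,0,0,0],
    [-0.003,0.0015,-0.186,0,0,0],
  ],
)

```text
clock: 2.15
ee_pos: [424.9, 291.4, 95.0]
ee_rot: [0.001, -0.045, 0.999, 0.001]
contact_force: [-0.7, -0.1, 1.2]
opening: 85.4
grasp_force: 0.0
```

>>> apply_moves(
  increments=[
    [0,0,0,0,0,0],
    [0,0,0,0,0,0],
    [0,0,0,0,0,0],
    [0,0,0,0,0,0],
    [0,0,0,0,0,0],
    [0,0,0,0,0,0],
    [0,0,0,0,0,0],
    [0,0,0,0,0,0],
  ],
  gripper=0.015,
)

```text
clock: 2.95
ee_pos: [424.7, 290.5, 94.4]
ee_rot: [0.0, -0.045, 0.999, 0.0]
contact_force: [-0.7, -0.8, 6.2]
opening: 29.3
grasp_force: 59.3
```

>>> apply_moves(
  increments=[
    [0,0,0.015,0,0,0],
    [0,0,0.04,0,0,0],
    [0,0,0.075,0,0,0],
    [0,0,0.11,0,0,0],
    [0.003,-0.02,0.12,0,0,0],
    [0.009,-0.055,0.12,0,0,0],
    [0.015,-0.095,0.12,0,0,0],
    [0.021,-0.135,0.12,0,0,0],
    [0.028,-0.175,0.12,0,0,0],
    [0.034,-0.215,0.12,0,0,0],
    [0.041,-0.255,0.12,0,0,0],
    [0.047,-0.295,0.12,0,0,0],
    [0.053,-0.33,0.12,0,0,0],
    [0.057,-0.354,0.115,0,0,0],
    [0.058,-0.362,0.105,0,0,0],
    [0.058,-0.362,0.097,0,0,0],
    [0.058,-0.362,0.094,0,0,0],
    [0.058,-0.362,0.094,0,0,0],
    [0.058,-0.362,0.094,0,0,0],
  ],
)

```text
clock: 4.85
ee_pos: [482.5, -70.0, 188.0]
ee_rot: [-0.0, -0.046, 0.999, 0.0]
contact_force: [0.4, 0.2, -1.9]
opening: 29.5
grasp_force: 59.1
```

```bash
python3 - <<'E'
from h import *
o=get_obs();print(o['clock'],o['ee_pos'],o['grasp_force'])
for n in('wrist','scene','top'): save(n,n+'2')
s=cv2.imread('pics/scene2.png')[140:280,170:310];w=cv2.imread('pics/wrist2.png')
cv2.imwrite('pics/v2.png',np.hstack([cv2.resize(s,(384,384),interpolation=cv2.INTER_CUBIC),cv2.resize(w,(416,384))]))
E
```

```text
4.85 [482.47273574 -70.03921364 187.96630352] 59.06467616558075
```

View pics/v2.png

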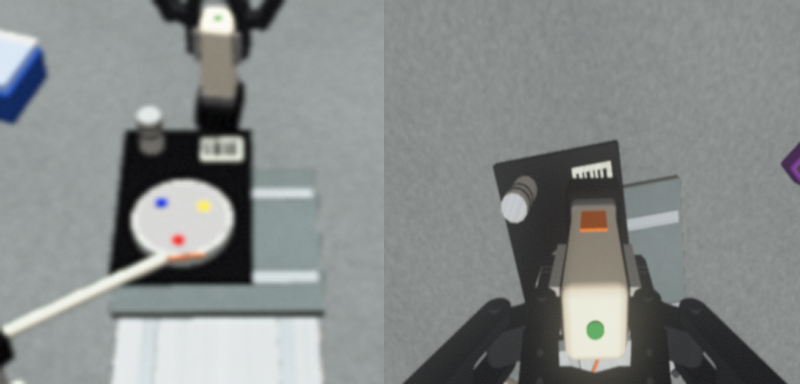

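The scanner is gripped upright, with the label below it: its robot-side edge shows at (591,166) in the right-hand panel. I'll check the offset before holding.

```bash
python3 - <<'E'
from h import *
for p in((571,166),(611,162)): print(px('wrist2',(p[0]-384)*512/416,p[1],48).round(1))
a,b=[px('wrist2',(p[0]-384)*512/416,p[1],48) for p in((571,166),(611,162))]
d=(b-a)/np.linalg.norm(b-a); print(np.linalg.norm(b-a), (a+b)/2+15*np.array([abs(d[1]),-d[0]*np.sign(d[1]),0]))
print((a+b)/2+20*np.array([abs(d[1]),-d[0]*np.sign(d[1]),0]))
E
```

```text
[469.  -95.4  48. ]
[461.9 -55.3  48. ]
40.71819036037034 [480.24893947 -72.76826249  48.        ]
[485.17199749 -71.89447775  48.        ]
```

>>> apply_moves(
  increments=[
    [-0.001,-0.002,0,0,0,0],
    [-0.001,-0.002,0,0,0,0],
    [-0.001,-0.002,0,0,0,0],
    [-0.001,-0.002,0,0,0,0],
    [-0.001,-0.002,0,0,0,0],
    [-0.001,-0.002,0,0,0,0],
    [-0.001,-0.002,0,0,0,0],
    [-0.001,-0.002,0,0,0,0],
    [-0.001,-0.002,0,0,0,0],
    [-0.001,-0.002,0,0,0,0],
    [-0.001,-0.002,0,0,0,0],
    [-0.001,-0.002,0,0,0,0],
    [-0.001,-0.002,0,0,0,0],
    [-0.001,-0.002,0,0,0,0],
    [-0.001,-0.002,0,0,0,0],
    [-0.001,-0.002,0,0,0,0],
    [-0.001,-0.002,0,0,0,0],
    [-0.001,-0.002,0,0,0,0],
    [-0.001,-0.002,0,0,0,0],
    [-0.001,-0.002,0,0,0,0],
  ],
)

```text
clock: 7.0
ee_pos: [481.4, -73.5, 188.0]
ee_rot: [0.0, -0.045, 0.999, 0.0]
contact_force: [0.0, -0.0, -1.9]
opening: 29.4
grasp_force: 59.1
```

>>> apply_moves(
  increments=[
    [0,0,0.01,0,0,0],
    [0,0.01,0.025,0,0,0],
    [-0.004,0.035,0.03,0,0,0],
    [-0.009,0.075,0.03,0,0,0],
    [-0.014,0.115,0.03,0,0,0],
    [-0.02,0.155,0.03,0,0,0],
    [-0.025,0.195,0.03,0,0,0],
    [-0.03,0.235,0.03,0,0,0],
    [-0.035,0.275,0.03,0,0,0],
    [-0.04,0.315,0.03,0,0,0],
    [-0.044,0.343,0.03,0,0,0],
    [-0.045,0.357,0.02,0,0,0],
    [-0.045,0.357,-0.01,0,0,0],
    [-0.045,0.357,-0.04,0,0,0],
    [-0.045,0.357,-0.065,0,0,0],
    [-0.045,0.357,-0.08,0,0,0],
    [-0.045,0.357,-0.087,0,0,0],
    [-0.045,0.357,-0.09,0,0,0],
    [-0.045,0.357,-0.09,0,0,0],
  ],
)

```text
clock: 8.9
ee_pos: [436.8, 283.2, 98.3]
ee_rot: [0.0, -0.045, 0.999, 0.0]
contact_force: [-0.2, 0.5, -1.4]
opening: 29.4
grasp_force: 59.0
```

>>> apply_moves(
  increments=[
    [0,0,-0.001,0,0,0],
    [0,0,-0.002,0,0,0],
    [0,0,-0.003,0,0,0],
    [0,0,-0.0035,0,0,0],
    [0,0,-0.0035,0,0,0],
    [0,0,-0.0035,0,0,0],
  ],
)

```text
clock: 9.5
ee_pos: [436.4, 283.6, 94.6]
ee_rot: [0.0, -0.045, 0.999, 0.0]
contact_force: [0.1, 0.4, -1.5]
opening: 29.9
grasp_force: 59.0
```

>>> apply_moves(
  increments=[
    [0,0,-0.0005,0,0,0],
    [0,0,-0.001,0,0,0],
    [0,0,-0.001,0,0,0],
  ],
)

```text
clock: 9.8
ee_pos: [436.6, 283.5, 94.4]
ee_rot: [0.0, -0.045, 0.999, 0.0]
contact_force: [-1.5, -1.4, 5.4]
opening: 29.8
grasp_force: 60.1
```

Contact made (+5 N). Opening the fingers, then rising.

>>> apply_moves(
  increments=[
    [0,0,0,0,0,0],
    [0,0,0,0,0,0],
    [0,0,0,0,0,0],
    [0,0,0,0,0,0],
    [0,0,0,0,0,0],
    [0,0,0,0,0,0],
  ],
  gripper=0.0854,
)

```text
clock: 10.4
ee_pos: [436.4, 283.5, 93.5]
ee_rot: [-0.0, -0.045, 0.999, 0.0]
contact_force: [0.5, -0.6, 0.5]
opening: 85.2
grasp_force: 0.0
```

>>> apply_moves(
  increments=[
    [0,0,0.015,0,0,0],
    [0,0,0.05,0,0,0],
    [0,0,0.09,0,0,0],
    [0,0,0.13,0,0,0],
    [0,0,0.17,0,0,0],
    [0.004,-0.03,0.18,0,0,2],
    [0.009,-0.07,0.18,0,0,4],
    [0.014,-0.11,0.18,0,0,6],
    [0.019,-0.15,0.18,0,0,8],
    [0.024,-0.19,0.18,0,0,8.8],
    [0.029,-0.23,0.18,0,0,8.8],
    [0.034,-0.27,0.18,0,0,8.8],
    [0.039,-0.31,0.18,0,0,8.8],
    [0.044,-0.35,0.18,0,0,8.8],
    [0.049,-0.385,0.18,0,0,8.8],
    [0.053,-0.41,0.18,0,0,8.8],
    [0.057,-0.424,0.18,0,0,8.8],
    [0.057,-0.424,0.18,0,0,8.8],
    [0.057,-0.424,0.18,0,0,8.8],
  ],
)

```text
clock: 12.3
ee_pos: [493.2, -139.9, 273.4]
ee_rot: [-0.0, -0.121, 0.993, 0.0]
contact_force: [-0.4, 0.6, -0.6]
opening: 85.6
grasp_force: 0.0
```

```bash
python3 - <<'E'
from h import *
o=get_obs();print(o['clock'],o['ee_pos'],o['grasp_force'])
for n in('wrist','scene','top'): save(n,n+'3')
s=cv2.imread('pics/scene3.png')[140:260,300:420];w=cv2.imread('pics/wrist3.png')
cv2.imwrite('pics/v3.png',np.hstack([cv2.resize(s,(288,384),interpolation=cv2.INTER_CUBIC),w]))
E
```

```text
12.3 [ 493.23007508 -139.85199506  273.35101081] 0.0
```

View pics/v3.png

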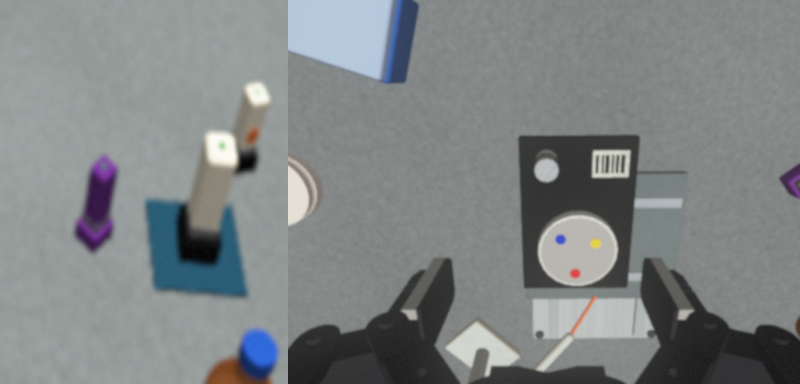

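The scanner stands upright in the middle of the mat. The wrist view (offset 288) shows the knob at (546,170), red (575,273), yellow (596,244), blue (561,239) and the needle tip at about (595,297). I'll locate these to sub-pixel.

```bash
cat >> h.py <<'E'
def blob(fn,col,u,v,r=14):
    p=load(fn)['p'].astype(int); c=p[v-r:v+r+1,u-r:u+r+1];R,G,B=c[...,0],c[...,1],c[...,2]
    w={'red':R-np.maximum(G,B),'yel':np.minimum(R,G)-B,'blu':B-np.maximum(R,G)}[col].astype(float)
    w[w<0.45*w.max()]=0
    yy,xx=np.mgrid[v-r:v+r+1,u-r:u+r+1]
    return (w*xx).sum()/w.sum(),(w*yy).sum()/w.sum()
E
python3 - <<'E'
from h import *
D={}
for c,u,v in(('red',287,273),('yel',308,244),('blu',273,239)):
    D[c]=blob('wrist3',c,u,v,8);print(c,np.round(D[c],1),px('wrist3',*D[c],63).round(1))
print('tip',px('wrist3',307,296.5,72).round(1),'knob',px('wrist3',258,170,92).round(1))
# tip top vs wrist; dots tri with top0 (carrier unmoved)
U=lambda x,y:(205+(x-400+.5)/5-.5,145+(y+.5)/5-.5)
for c,a in(('red',(629,65)),('yel',(609,133)),('blu',(671,126))):
    u,v=U(*a);b=blob('top0',c,round(u),round(v),4);print(c,'top',px('top0',*b,63).round(1),tri([('wrist3',*D[c]),('top0',*b)]).round(1))
print(tri([('wrist3',307,296.5),('top0',*U(586,36)),('scene0',200+178.5/4-.5,170+251.5/4-.5)]), px('top0',*U(586,36),72))
w=cv2.imread('pics/wrist3.png')[225:305,250:340];cv2.imwrite('pics/v4.png',np.hstack([cv2.resize(w,None,fx=4.4,fy=4.4,interpolation=cv2.INTER_CUBIC),cv2.resize(cv2.imread('pics/top0.png')[140:180,220:265],None,fx=8.8,fy=8.8,interpolation=cv2.INTER_CUBIC)]))
E
```

```text
red [286.8 273.2] [613.1 -75.3  63. ]
yel [307.1 242.9] [569.3 -63.6  63. ]
blu [272.2 239.1] [ 574.2 -103.3   63. ]
tip [632.4 -46.1  72. ] knob [ 492.2 -140.2   92. ]
red top [613.8 -75.9  63. ] [613.6 -75.6  62.7]
yel top [569.6 -62.9  63. ] [569.8 -63.1  61.5]
blu top [ 575.2 -103.    63. ] [ 575.4 -103.    60.6]
[630.61943267 -46.9228051   73.6761623 ] [630.23636971 -47.55256842  72.        ]
```

View pics/v4.png

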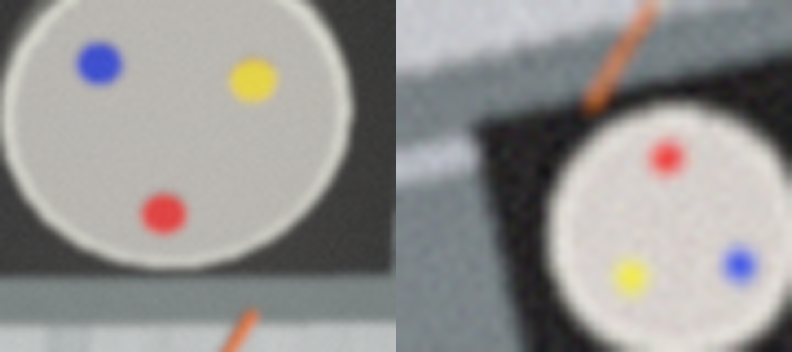

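The wrist crop shows the needle's end at (252,310), and the top crop shows it at (592,111). Recomputing the tip.

```bash
python3 - <<'E'
from h import *
a=(250+252.5/4.4-.5,225+310.5/4.4-.5);b=(220+196.5/8.8-.5,140+111.5/8.8-.5)
print(a,b,px('wrist3',*a,72).round(1),px('top0',*b,72).round(1),tri([('wrist3',*a),('top0',*b)]).round(1))
E
```

```text
(306.8863636363636, 295.0681818181818) (241.82954545454544, 152.17045454545453) [630.5 -46.8  72. ] [629.  -47.7  72. ] [628.7 -47.7  74.8]
```

>>> apply_moves(
  increments=[
    [0,0,-0.04,0,0,0],
    [0,0,-0.08,0,0,0],
    [0,0,-0.12,0,0,0],
    [0,0,-0.15,0,0,0],
    [0,0,-0.175,0,0,0],
    [0,0,-0.19,0,0,0],
    [0,0,-0.196,0,0,0],
    [0,0,-0.196,0,0,0],
    [0,0,-0.196,0,0,0],
  ],
)

```text
clock: 13.35
ee_pos: [494.2, -140.2, 78.4]
ee_rot: [0.001, -0.122, 0.993, -0.0]
contact_force: [0.5, -1.1, -0.1]
opening: 85.2
grasp_force: 0.0
```

>>> apply_moves(
  increments=[
    [0,0,0,0,0,0],
    [0,0,0,0,0,0],
    [0,0,0,0,0,0],
    [0,0,0,0,0,0],
    [0,0,0,0,0,0],
    [0,0,0,0,0,0],
    [0,0,0,0,0,0],
    [0,0,0,0,0,0],
    [0,0,0,0,0,0],
  ],
  gripper=0.01,
)

```text
clock: 14.25
ee_pos: [493.5, -140.6, 78.0]
ee_rot: [0.0, -0.121, 0.993, 0.0]
contact_force: [-1.0, 1.2, 5.6]
opening: 22.4
grasp_force: 58.5
```

>>> apply_moves(
  increments=[
    [0.002,0.003,0,0,0,0],
    [0.005,0.008,0,0,0,0],
    [0.008,0.014,0,0,0,0],
    [0.012,0.02,0,0,0,0],
    [0.015,0.026,0,0,0,0],
    [0.0165,0.0285,0,0,0,0],
    [0.0165,0.0285,0,0,0,0],
    [0.0165,0.0285,0,0,0,0],
  ],
)

```text
clock: 15.05
ee_pos: [510.8, -111.9, 78.0]
ee_rot: [0.001, -0.122, 0.993, -0.0]
contact_force: [0.2, -0.0, 5.3]
opening: 22.2
grasp_force: 58.6
```

```bash
python3 - <<'E'
from h import *
o=get_obs();print(o['clock'],o['ee_pos'],o['contact_force'])
for n in('wrist','scene','top'): save(n,n+'5')
w=cv2.imread('pics/wrist5.png');s=cv2.imread('pics/scene5.png')[200:250,200:265];t=cv2.imread('pics/top5.png')[130:180,215:280]
r=np.hstack([cv2.resize(i,(400,300),interpolation=cv2.INTER_CUBIC) for i in (s,t)])
cv2.imwrite('pics/v5.png',np.vstack([np.hstack([cv2.resize(w,(400,300)),cv2.resize(w[200:384,140:385],(400,300))]),r]))
E
```

```text
15.05 [ 510.81569724 -111.91730653   77.96215222] [ 0.17194343 -0.02667447  5.28747342]
```

View pics/v5.png

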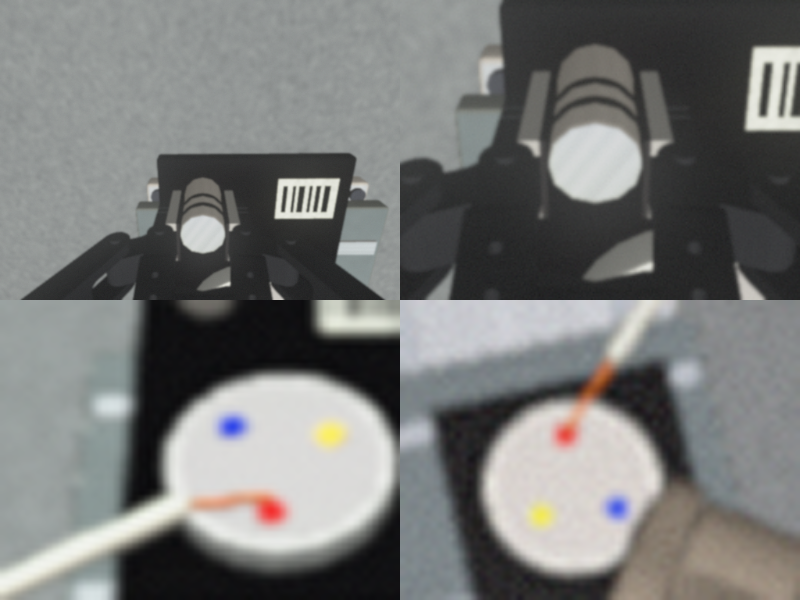

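The top panel shows red at (566,434) directly at the needle's end. In the scene panel, the needle's end lies just above red at (271,511), as expected for a tip 9 mm higher. I'll quantify it, using yellow and blue for the carrier shift, plus one enlarged view of the tip.

```bash
python3 - <<'E'
from h import *
g={'red':(242,153),'yel':(237,165),'blu':(250,165)}
g={'red':(215+166/400*65,130+134/6),'yel':(215+141/400*65,130+215/6),'blu':(215+217/400*65,130+208/6)}
h={'red':(200+271/400*65,200+211/6),'yel':(200+330/400*65,200+134/6),'blu':(200+232/400*65,200+127/6)}
g0={'red':(250.4,157.6),'yel':(246.4,171.2),'blu':(258.8,169.8)};h0={'red':(234.7,227),'yel':(243.9,214.9),'blu':(228.6,213.6)}
for n,a,b in(('top',g0,g),('scene',h0,h)):
    for c in g:
        A=px(n+'0',*blob(n+'0',c,*np.round(a[c]).astype(int),4),63);B=px(n+'5',*blob(n+'5',c,*np.round(b[c]).astype(int),4),63)
        print(n,c,A.round(1),B.round(1),(B-A).round(1))
f=load('scene5')
for n in('top5','scene5'):
  f=load(n)
  for P in((630,-47,72),(630.7,-46.9,63)):
    x=f['K']@(f['R']@np.array(P)+np.ravel(f['t']));print(n,P,x[:2]/x[2])
s=cv2.imread('pics/scene5.png')[212:240,225:262];t=cv2.imread('pics/top5.png')[140:168,225:262]
cv2.imwrite('pics/v6.png',np.hstack([cv2.resize(i,None,fx=10.8,fy=10.8,interpolation=cv2.INTER_CUBIC) for i in (s,t)]))
E
```

```text
top red [613.8 -75.9  63. ] [631.1 -46.3  63. ] [17.3 29.6  0. ]
top yel [569.6 -62.9  63. ] [586.7 -34.8  63. ] [17.2 28.1  0. ]
top blu [ 575.2 -103.    63. ] [592.3 -74.8  63. ] [17.1 28.1  0. ]
scene red [612.9 -76.6  63. ] [630.  -48.8  63. ] [17.2 27.8  0. ]
scene yel [569.  -65.3  63. ] [586.2 -36.1  63. ] [17.2 29.2 -0. ]
scene blu [ 574.4 -104.4   63. ] [591.6 -75.6  63. ] [17.2 28.8  0. ]
top5 (630, -47, 72) [241.62624065 151.86851618]
top5 (630.7, -46.9, 63) [241.58029323 152.06450166]
scene5 (630, -47, 72) [244.03072513 232.43479108]
scene5 (630.7, -46.9, 63) [244.13405246 234.97100551]
```

View pics/v6.png

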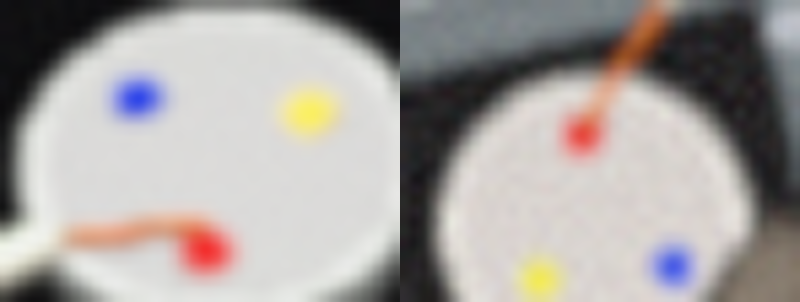

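Red lies under the tip to within about 1 mm. I'm nudging −0.7 mm in x and holding.

>>> apply_moves(
  increments=[
    [-0.0007,0,0,0,0,0],
    [-0.0007,0,0,0,0,0],
    [-0.0007,0,0,0,0,0],
    [-0.0007,0,0,0,0,0],
    [-0.0007,0,0,0,0,0],
    [-0.0007,0,0,0,0,0],
    [-0.0007,0,0,0,0,0],
    [-0.0007,0,0,0,0,0],
    [-0.0007,0,0,0,0,0],
    [-0.0007,0,0,0,0,0],
    [-0.0007,0,0,0,0,0],
    [-0.0007,0,0,0,0,0],
    [-0.0007,0,0,0,0,0],
    [-0.0007,0,0,0,0,0],
    [-0.0007,0,0,0,0,0],
    [-0.0007,0,0,0,0,0],
    [-0.0007,0,0,0,0,0],
    [-0.0007,0,0,0,0,0],
    [-0.0007,0,0,0,0,0],
    [-0.0007,0,0,0,0,0],
  ],
)

```text
clock: 17.2
ee_pos: [510.0, -112.1, 77.9]
ee_rot: [0.001, -0.122, 0.993, -0.0]
contact_force: [2.4, -0.6, 4.9]
opening: 22.5
grasp_force: 58.5
```

>>> apply_moves(
  increments=[
    [0.003,-0.0008,0,0,0,0],
    [0.009,-0.0025,0,0,0,0],
    [0.016,-0.0044,0,0,0,0],
    [0.023,-0.0063,0,0,0,0],
    [0.03,-0.0082,0,0,0,0],
    [0.036,-0.0098,0,0,0,0],
    [0.041,-0.0112,0,0,0,0],
    [0.044,-0.012,0,0,0,0],
    [0.044,-0.012,0,0,0,0],
    [0.044,-0.012,0,0,0,0],
    [0.044,-0.012,0,0,0,0],
  ],
)

```text
clock: 18.3
ee_pos: [552.9, -123.4, 77.9]
ee_rot: [-0.0, -0.122, 0.993, 0.001]
contact_force: [-0.1, -0.2, 8.6]
opening: 22.2
grasp_force: 59.0
```

```bash
python3 - <<'E'
from h import *
o=get_obs();print(o['clock'],o['ee_pos'])
for n in('scene','top'): save(n,n+'7')
from scipy.spatial.transform import Rotation
sh=np.array([61.0,17,0])
P={'red':(613.4,-75.9,63),'yel':(569.4,-63.9,63),'blu':(574.6,-103.5,63)}
for n in('top','scene'):
  f=load(n+'7')
  for c in P:
    def uv(X): x=f['K']@(f['R']@X+np.ravel(f['t'])); return np.round(x[:2]/x[2]).astype(int)
    A=px(n+'0',*blob(n+'0',c,*uv(np.array(P[c])),4),63);B=px(n+'7',*blob(n+'7',c,*uv(np.array(P[c])+sh),4),63)
    print(n,c,B.round(1),(B-A).round(1))
E
```

```text
18.3 [ 552.94311945 -123.43712036   77.91847019]
top red [673.3 -58.1  63. ] [59.5 17.8  0. ]
top yel [629.2 -46.6  63. ] [59.6 16.3  0. ]
top blu [633.7 -85.5  63. ] [58.5 17.5  0. ]
scene red [672.2 -59.3  63. ] [59.3 17.3  0. ]
scene yel [629. -48.  63.] [60.  17.3 -0. ]
scene blu [630.  -88.1  63. ] [55.6 16.3 -0. ]
```

Yellow is at about (629,−47) by both cameras, so it is under the tip. Holding.

>>> apply_moves(
  increments=[
    [0.0005,0,0,0,0,0],
    [0.0005,0,0,0,0,0],
    [0.0005,0,0,0,0,0],
    [0.0005,0,0,0,0,0],
    [0.0005,0,0,0,0,0],
    [0.0005,0,0,0,0,0],
    [0.0005,0,0,0,0,0],
    [0.0005,0,0,0,0,0],
    [0.0005,0,0,0,0,0],
    [0.0005,0,0,0,0,0],
    [0.0005,0,0,0,0,0],
    [0.0005,0,0,0,0,0],
    [0.0005,0,0,0,0,0],
    [0.0005,0,0,0,0,0],
    [0.0005,0,0,0,0,0],
    [0.0005,0,0,0,0,0],
    [0.0005,0,0,0,0,0],
    [0.0005,0,0,0,0,0],
    [0.0005,0,0,0,0,0],
    [0.0005,0,0,0,0,0],
  ],
)

```text
clock: 20.4
ee_pos: [553.0, -123.4, 77.9]
ee_rot: [-0.001, -0.122, 0.993, 0.001]
contact_force: [-1.8, 0.8, 9.3]
opening: 22.2
grasp_force: 59.1
```

>>> apply_moves(
  increments=[
    [-0.0004,0.003,0,0,0,0],
    [-0.001,0.009,0,0,0,0],
    [-0.002,0.015,0,0,0,0],
    [-0.003,0.022,0,0,0,0],
    [-0.004,0.029,0,0,0,0],
    [-0.0046,0.034,0,0,0,0],
    [-0.005,0.038,0,0,0,0],
    [-0.0053,0.04,0,0,0,0],
    [-0.0053,0.04,0,0,0,0],
    [-0.0053,0.04,0,0,0,0],
    [-0.0053,0.04,0,0,0,0],
  ],
)

```text
clock: 21.5
ee_pos: [547.5, -84.6, 77.9]
ee_rot: [-0.001, -0.121, 0.993, 0.0]
contact_force: [-1.1, -0.4, 9.4]
opening: 22.4
grasp_force: 59.1
```

```bash
cat > chk.py <<'E'
from h import *
import sys
k=sys.argv[1]; sh=np.array([54.5,56.5,0])
o=get_obs();print(o['clock'],o['ee_pos'])
for n in('scene','top'): save(n,n+k)
P={'red':(613.4,-75.9,63),'yel':(569.4,-63.9,63),'blu':(574.6,-103.5,63)}
for n in('top','scene'):
  f=load(n+k)
  for c in P:
    def uv(X): x=f['K']@(f['R']@X+np.ravel(f['t'])); return np.round(x[:2]/x[2]).astype(int)
    A=px(n+'0',*blob(n+'0',c,*uv(np.array(P[c])),4),63);B=px(n+k,*blob(n+k,c,*uv(np.array(P[c])+sh),4),63)
    print(n,c,B.round(1),(B-A).round(1))
E
python3 chk.py 8
```

```text
21.5 [547.4810625  -84.62882011  77.90996158]
top red [667.7 -19.7  63. ] [54.  56.2  0. ]
top yel [623.3  -7.2  63. ] [53.8 55.7  0. ]
top blu [628.6 -43.8  63. ] [53.3 59.2  0. ]
scene red [667.2 -21.   63. ] [54.3 55.7  0. ]
scene yel [623.1  -9.3  63. ] [54.1 56.1 -0. ]
scene blu [628.8 -48.4  63. ] [54.4 56.   0. ]
```

>>> apply_moves(
  increments=[
    [0.0006,0.0005,0,0,0,0],
    [0.0012,0.001,0,0,0,0],
    [0.0012,0.001,0,0,0,0],
    [0.0012,0.001,0,0,0,0],
    [0.0012,0.001,0,0,0,0],
    [0.0012,0.001,0,0,0,0],
    [0.0012,0.001,0,0,0,0],
    [0.0012,0.001,0,0,0,0],
    [0.0012,0.001,0,0,0,0],
    [0.0012,0.001,0,0,0,0],
    [0.0012,0.001,0,0,0,0],
    [0.0012,0.001,0,0,0,0],
    [0.0012,0.001,0,0,0,0],
    [0.0012,0.001,0,0,0,0],
    [0.0012,0.001,0,0,0,0],
    [0.0012,0.001,0,0,0,0],
    [0.0012,0.001,0,0,0,0],
    [0.0012,0.001,0,0,0,0],
    [0.0012,0.001,0,0,0,0],
  ],
)

```text
clock: 23.5
ee_pos: [548.8, -84.1, 78.0]
ee_rot: [-0.001, -0.121, 0.993, -0.0]
contact_force: [-1.1, -3.0, 8.8]
opening: 22.5
grasp_force: 59.1
```

```bash
python3 chk.py 9
```

```text
23.5 [548.80483814 -84.10184618  77.95002146]
top red [669.2 -18.4  63. ] [55.4 57.6  0. ]
top yel [625.   -7.8  63. ] [55.4 55.1  0. ]
top blu [630.5 -43.4  63. ] [55.3 59.6  0. ]
scene red [668.5 -20.6  63. ] [55.7 56.   0. ]
scene yel [624.6  -8.3  63. ] [55.7 57.  -0. ]
scene blu [630.4 -48.1  63. ] [56.  56.3  0. ]
```

>>> apply_moves(
  increments=[
    [0,0,0,0,0,0],
    [0,0,0,0,0,0],
    [0,0,0,0,0,0],
    [0,0,0,0,0,0],
    [0,0,0,0,0,0],
    [0,0,0,0,0,0],
  ],
  gripper=0.07,
)

```text
clock: 24.2
ee_pos: [549.4, -82.9, 77.4]
ee_rot: [-0.0, -0.122, 0.993, 0.0]
contact_force: [-1.0, -0.6, 0.9]
opening: 69.8
grasp_force: 0.0
```

>>> apply_moves(
  increments=[
    [0,0,0.015,0,0,0],
    [0,0,0.04,0,0,0],
    [0,0,0.08,0,0,0],
    [0,0,0.12,0,0,0],
    [0,0,0.16,0,0,0],
    [-0.02,0,0.19,0,0,0],
    [-0.05,0,0.21,0,0,0],
    [-0.08,0,0.21,0,0,0],
    [-0.08,0,0.21,0,0,0],
    [-0.08,0,0.21,0,0,0],
    [-0.08,0,0.21,0,0,0],
    [-0.08,0,0.21,0,0,0],
    [-0.08,0,0.21,0,0,0],
    [-0.08,0,0.21,0,0,0],
  ],
)

```text
clock: 25.6
ee_pos: [469.9, -83.0, 287.3]
ee_rot: [-0.0, -0.121, 0.993, -0.0]
contact_force: [-0.1, -0.5, -0.2]
opening: 70.2
grasp_force: 0.0
```

```bash
python3 chk.py 10; python3 - <<'E'
from h import *
save('wrist','wristA')
w=cv2.imread('pics/wristA.png');s=cv2.imread('pics/scene10.png');t=cv2.imread('pics/top10.png')[138:170,222:264]
cv2.imwrite('pics/vA.png',np.vstack([np.hstack([cv2.resize(i,(400,300),interpolation=cv2.INTER_CUBIC) for i in(w,s)]),np.hstack([cv2.resize(i,(400,300),interpolation=cv2.INTER_CUBIC) for i in(s[212:244,225:267],t)])]))
E
```

```text
25.6 [469.85556301 -82.98578088 287.25265814]
top red [669.2 -18.3  63. ] [55.4 57.6  0. ]
top yel [625.   -7.8  63. ] [55.4 55.1  0. ]
top blu [628.4 -46.5  63. ] [53.2 56.4  0. ]
scene red [668.8 -20.5  63. ] [55.9 56.2  0. ]
scene yel [624.6  -8.3  63. ] [55.7 57.  -0. ]
scene blu [630.4 -48.1  63. ] [56.  56.3  0. ]
```

View pics/vA.png

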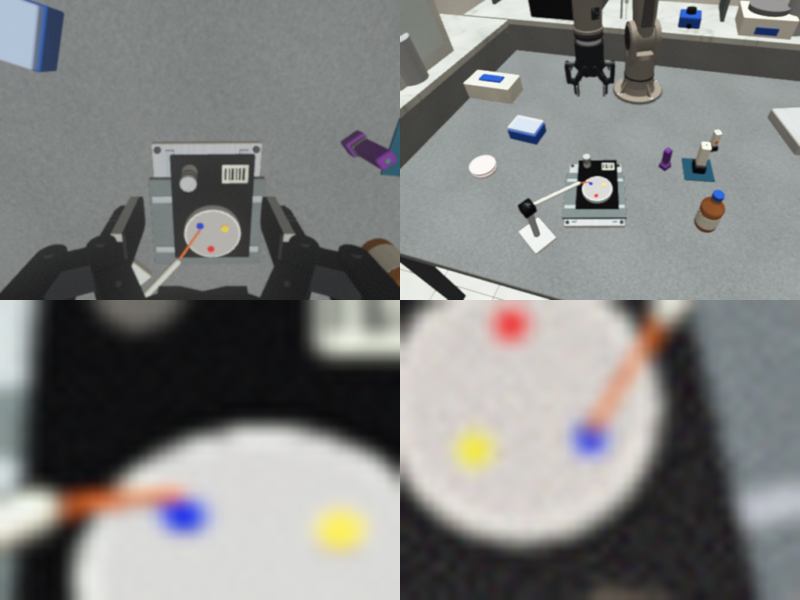

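The needle ends on the blue dot in all three views: wrist (200,226), scene crop (185,505) and top crop (590,437). The carrier did not move on release, the scanner stands upright on its mat, and the bystanders are in place. Handing in.

```bash
python3 -c "
from plant import *
print(close_job())"
```

```text
the job is handed in; nothing more can be done
None
```

The job is handed in at about 26 s on the clock: the scanner was held about 5 cm above the label for 2 s and set upright on its mat, the red, yellow and blue dots were each stopped within about 1 mm of the pointer tip for 2 s in that order, and the carrier was left standing at blue.

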